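# Open a tight sweet jar braced in the serving tray

## Task

Carry the square glass sweet jar by its lid to the oak serving tray and stand it fully down in the empty square well, still closed, so that the wood keeps it from turning. There unscrew the tight lid (anticlockwise from above) until its threads let go, and lift it straight up off the neck. Finish while still holding the lid in the gripper, level and just above the open mouth, about a finger's breadth clear of the rim, with the jar still down in its well and the other things on the counter left alone.

Things in the scene. Friction and masses are not known exactly. Their poses are not given: they have to be found in the camera images.
- jar_center (a point): Square clear-glass sweet jar, 0.4 to 0.65 kg, loose, upright on the counter, lid screwed tight (the jar may be lifted by it). Body 76 x 76 mm, flat shoulder 84 mm up; lid top 125 mm up. Point on its axis, 60 mm above the underside; z up, x and y square to the flat sides: any quarter turn fits the well. Free on the counter it just turns with the lid. The other, round jar has a knob on its lid.
- lid_center (a point): The square jar's plain round dark red screw lid, 66 mm across, 30 mm deep, no knob. Point on its axis at half its height; z up. Tight, its lower edge is 95 mm above the jar's underside, 24 mm below the glass rim. It takes about 0.3 to 0.6 Nm to turn; anticlockwise from above loosens.
- lid_edge (a point): Centre of the lid's lower edge, 15 mm below lid_center. Three lugs inside the skirt sit under thread ridges on the neck: turned about 0.95 rad relative to the jar (rising 2.5 mm) they let go, and the lid lifts straight off between 0.95 and 1.7 rad from tight. Friction keeps the lid where it is left, so several grasps may share the turn.
- jar_rim (a point): Centre of the jar's round mouth, on its axis at the glass rim, 119 mm above the underside. The neck is 49 mm across (58 mm over its thread ridges).
- well (a point): Centre of the floor of the empty square well of the oak serving tray (screwed down); x, y along its sides, z up. Floor 8 mm above the counter, 83 x 83 mm inside; walls to 26 mm above the counter, mouth bevelled 6 mm at 45 degrees. In it the jar can turn only about 0.1 rad either way. Tray 111 mm in x, 208 mm in y; its other well, 97 mm off along +y, holds the steel cup.
- round_jar: Bystander: round glass sweet jar, 88 mm across, 143 mm high over the knob of its lid, loose on the counter; origin at the centre of its underside. Leave it alone.
- cup: Bystander: steel cup, 68 mm across, 58 mm high, standing in the tray's other well; origin at the centre of its underside. Leave it alone.
- scoop: Bystander: aluminium sweet scoop with wooden handle, 170 mm long, lying on the counter along its own x; origin near its middle on the underside. Leave it alone.
Mind the look-alikes: they are no part of the job. Leave any blue look-alike of the part that bears jar_center alone.

How it is judged (in metres and radians):
On the way, in this order (a step that is already met when the one before it is completed fails the run):
1. the jar stands upright, fully down in the empty well, with its lid still screwed on (horizontal distance between jar_center and well below 0.008 m and z of jar_center in the frame of well below 0.0625 m and angle between jar_center's own z axis and vertical below 0.05 rad and z of lid_edge in the frame of jar_rim below -0.018 m), for 0.2 s.
2. the lid's threads have let go and it has come up off the neck, the jar still down in the well (horizontal distance between jar_center and well below 0.008 m and z of jar_center in the frame of well below 0.0625 m and z of lid_edge in the frame of jar_rim above -0.014 m), for 0.1 s.
At the end, for the whole second after the job is handed in: Jar upright (3 deg), fully down in the empty well (2.5 mm of the floor, 8 mm of the centre). The gripper holds the lid still, level within 8 deg, lower edge 3 to 45 mm above the rim, axis within 20 mm of the jar's, touching nothing else (horizontal distance between jar_center and well below 0.008 m and z of jar_center in the frame of well below 0.0625 m and angle between jar_center's own z axis and vertical below 0.05 rad and z of lid_edge in the frame of jar_rim between 0.003 and 0.045 m and horizontal distance between lid_edge and jar_rim below 0.02 m and angle between lid_center's own z axis and vertical below 0.15 rad and contact force between the fingers and lid above 2 N and contact force between lid and jar below 0.1 N and linear speed of lid below 0.02 m/s); the arm keeps its last pose, push and grip.
It fails at once if the lid comes off the jar anywhere but fully down in the tray's empty well (z of lid_edge in the frame of jar_rim above -0.014 m and (horizontal distance between jar_center and well above 0.01 m or z of jar_center in the frame of well above 0.066 m)).
It fails at once if the square jar is tipped over (angle between jar_center's own z axis and vertical above 0.6 rad).
It fails at once if the round jar is moved or tipped (distance of round_jar from where it was at the start of the episode above 0.03 m or angle between round_jar's own z axis and vertical above 0.3 rad).
It fails at once if the cup is moved or tipped (distance of cup from where it was at the start of the episode above 0.03 m or angle between cup's own z axis and vertical above 0.3 rad).
It fails at once if the scoop is moved (distance of scoop from where it was at the start of the episode above 0.03 m).
It also fails if it takes over 51 s, if anything falls off the work surface, if the arm or the gripper's body presses on something with over 40 N, if the wrist force passes 120 N, or if a joint passes its speed limit or range.

## Robot

A 7-joint arm with a two-finger parallel gripper is mounted at the origin on the work surface. World frame = base frame: x ahead of the robot, y to its left, z up, the work surface at z = 0. Lengths are in mm, angles in degrees, forces in N, time in s.
With the tool pointing down it reaches from about 400 to 850 mm from the base axis. Payload 4.4 kg.
Tool frame: the origin (TCP) lies at the very end of the fingers, on their centre line; the grasp point (between the pads) lies 19 mm behind it (env.pinch_z is the distance from the TCP to the grasp point, in mm); z points along the fingers, y is the line along which they close (so a half turn about z gives the same grasp; the last joint's range is limited). The gripper opens to 94 mm and grips with 3 to 60 N. Pads are 16 mm wide; open, the fingers measure 119 mm over their backs; the gripper's body (75 mm by 177 mm) begins 78 mm behind the grasp point.
Start: joints at [61.261, 36.005, 2.206, 86.941, -1.547, 57.084, -1.146], TCP at [274.417, -589.248, 205.478] pointing down, gripper open.
Joint ranges: [-175.42, 175.42], [-21.48, 121.26], [-71.46, 75.88], [10.55, 141.38], [-63.04, 243.04], [13.31, 113.54], [-168.57, 168.57]. Speed limits (degrees/s): [147.25, 147.25, 180, 180, 180, 180, 180].

## Interface

Orientations are given as [roll, pitch, yaw] about the fixed x, y, z axes, in that order (R = Rz(yaw) Ry(pitch) Rx(roll)).
In Python, from workcell import env gives the robot as it stands.
- The arm moves only by the tool drive_tool, never from a script. Its arguments are lists of equal length, an entry for each row: "jaw": the opening in per cent of the stroke, from 0 (shut) to 100 (fully open); "translation": the shift along the tool's x, y, z in cm, a list of three; "turn": the turn, a rotation vector about the tool's x, y, z in rad, a list of three. A call has 1 to 10 rows; each row is the pose to reach, as a shift and turn from the pose commanded when the call began, along the tool's axes at that moment; what a row does not reach only later rows make up. A row lasts 1/12 s, in which the tool goes at most 41.7 mm and 7.16 degrees, less where a joint would pass 70% of its speed; a pose out of reach is approached as far as the arm can. A call with a gripper value outside its range is refused whole. The fingers move at their own pace and stop on an object; the grip force is fixed at half the most. Time passes only in rows, so rows that repeat a pose let the fingers close. It gives the time, the measured TCP pose, the force, the opening and the grip force at its end, in the units of the state.
- env.get_obs(): the state, without advancing time (a new reading comes with each control period).
- env.camera(name): name is "scene" or "side" or "wrist"; returns a dict with "img" (480x640x3 uint8, red, green, blue), "z_map" (480x640 float32, mm along the optical axis (not along the pixel's ray), 0 where there is no reading), "fx", "fy", "cx", "cy" (pixels), "k1" (the pictures are not rectified: a ray, as slopes to the right and down, at radius r is drawn at 1 + k1 r^2 times it, then the intrinsics apply), "view" (4x4, takes a point from world to camera coordinates). Camera axes: x right, y down, z forward; pixel columns grow to the right and rows downward; lengths in mm; the calibration is good to about 2 mm. A picture is of the moment at which its call begins.
- env.finish_job(): hands the job in; it is judged then, once.
The state is a dict: "time_s": time; "q": joint angles; "qvel": joint speeds; "joint_torque": joint torques, N m; "eef_pos": TCP position; "ee_rot": TCP orientation; "ft_force": force on the tool from outside, world axes, zero at the start; "moment": the same for the moment, N m; "gripper_width": finger opening in mm; "grip_force": force on a finger pad.
Only numpy, scipy, OpenCV 4.12 (cv2) and the standard library are available. Lean on these libraries where they do the work, as an engineer would, in place of code of your own. Each camera call takes 0.05 s, during which the arm holds its last target. There are 200 camera calls.

## Working session

There is one attempt and no reset: what is moved stays moved. The work goes in short steps, Python scripts to look and compute and a tool call to move; the robot and the scene stay as the last step left them, time stands still between calls to the robot, and variables do not carry over. Pictures are saved under pics/ and viewed, at most 10 in all, crops included, and the job is handed in when it is done.

Besides the shell and the picture viewer there is one more tool, called after ">>>" as name(argument=value, ...), one argument or row to a line, values as JSON. drive_tool: Moves the arm, as the interface text tells. Its arguments: {"type":"object","properties":{"jaw":{"type":"array","items":{"type":"number"}},"translation":{"type":"array","items":{"type":"array","items":{"type":"number"}}},"turn":{"type":"array","items":{"type":"array","items":{"type":"number"}}}},"required":["jaw","translation","turn"]}

```bash
mkdir -p pics; cat > h.py <<'E'
import numpy as np, cv2
from workcell import env
from scipy.spatial.transform import Rotation as R
def grab(n,save=None):
    c=env.camera(n)
    if save: cv2.imwrite('pics/'+save,c['img'][:,:,::-1])
    return c
def cloud(c):
    K=np.array([[c['fx'],0,c['cx']],[0,c['fy'],c['cy']],[0,0,1]],float)
    v,u=np.mgrid[0:480,0:640]
    d=np.stack([(u-c['cx'])/c['fx'],(v-c['cy'])/c['fy']],-1)
    s=d.copy()
    for _ in range(8): s=d/(1+c['k1']*(s**2).sum(-1,keepdims=True))
    z=c['z_map'][...,None]
    P=np.concatenate([s*z,z],-1)
    V=np.array(c['view']); 
    W=(P-V[:3,3])@V[:3,:3]
    W[c['z_map']<=0]=np.nan
    return W
E
python3 - <<'E'
from h import *
o=env.get_obs();print(o)
a=grab('scene','scene1.png');b=grab('side','side1.png')
for n,c in(('scene',a),('side',b)):
    np.savez(n+'.npz',W=cloud(c),img=c['img']);print(np.array(c['view']),c['fx'],c['cx'],c['k1'])
E
```

```text
{'time_s': 0.0, 'q': array([61.26102919, 36.05537799,  2.20371758, 86.99588163, -1.54843148,
       57.0815329 , -1.14502206]), 'qvel': array([ 0.00234983, -0.00749558, -0.00762583,  0.13878074,  0.01554644,
        0.04672447, -0.06409227]), 'joint_torque': array([ 3.44531745e-04, -5.49732757e+01,  1.14376266e+00, -1.86635113e+01,
       -5.22614701e-02,  2.36385386e-02,  1.54897994e-04]), 'eef_pos': array([ 274.13033367, -588.64904604,  204.59513913]), 'ee_rot': array([-1.79896909e+02,  6.26593307e-04,  2.49680855e+01]), 'ft_force': array([-0.0670979 ,  0.84730107,  0.13232338]), 'moment': array([0.03162091, 0.04077501, 0.07316649]), 'grip_force': 0.0, 'gripper_width': 94.01103594601994}
[[-6.86062313e-01  7.27540180e-01  1.94679255e-03  3.58012067e+02]
 [ 4.60432699e-01  4.36251632e-01 -7.73101703e-01 -2.01306585e+02]
 [-5.63311843e-01 -5.29499575e-01 -6.34279092e-01  1.72755818e+03]
 [ 0.00000000e+00  0.00000000e+00  0.00000000e+00  1.00000000e+00]] 603.0546154911882 302.43217087440496 -0.10235463838204126
[[-9.87580737e-01 -1.56555800e-01 -1.32124431e-02  5.60268221e+02]
 [-1.12249320e-01  7.61920528e-01 -6.37869265e-01  7.48725959e+01]
 [ 1.09928964e-01 -6.28464311e-01 -7.70031319e-01  1.14411955e+03]
 [ 0.00000000e+00  0.00000000e+00  0.00000000e+00  1.00000000e+00]] 488.5592892498138 323.0205604286514 0.020457409038096407
```

View pics/scene1.png

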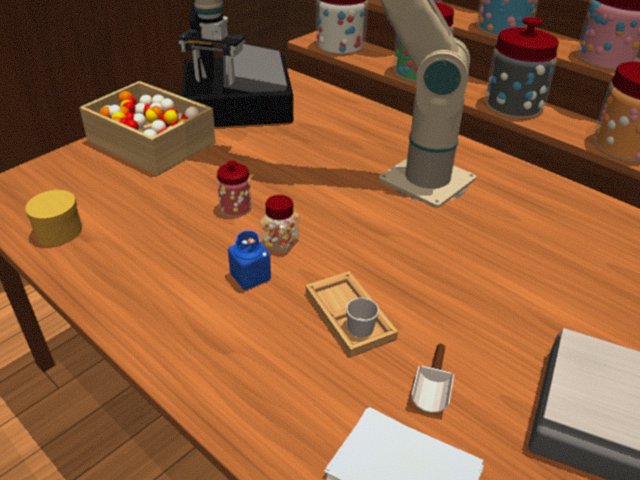

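View pics/side1.png

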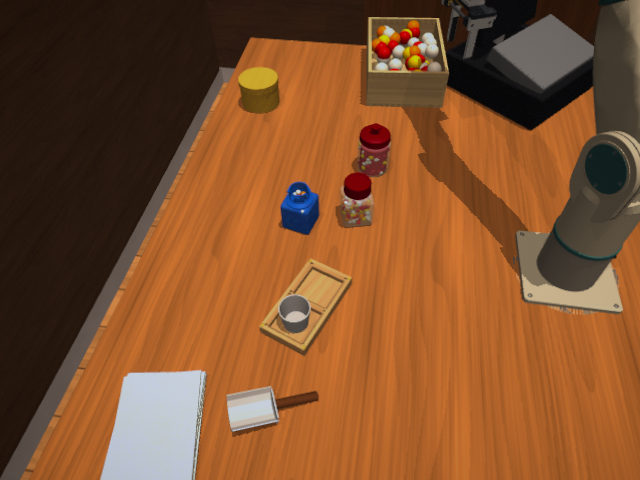

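The scene picture shows the square jar (plain lid) at (280,222), the round jar at (234,187), the blue look-alike at (250,262), and the tray with its empty well at about (340,295) beside the cup at (362,316). The side picture has the jar at (357,200) and the empty well at (322,285).

```bash
python3 - <<'E'
from h import *
for n,lb,tb in(('scene',(255,190,305,260),(295,265,405,360)),('side',(335,168,380,232),(255,255,360,355))):
    d=np.load(n+'.npz');W=d['W'];I=d['img'].astype(int)
    def box(b): return W[b[1]:b[3],b[0]:b[2]].reshape(-1,3),I[b[1]:b[3],b[0]:b[2]].reshape(-1,3)
    P,C=box(lb)
    t=P[(P[:,2]>118)&(P[:,2]<132)]
    (x,y),r=cv2.minEnclosingCircle(t[:,:2].astype(np.float32));print(n,'lid',x,y,r,np.median(t[:,2]),len(t))
    s=P[(P[:,2]>10)&(P[:,2]<80)&(np.hypot(P[:,0]-x,P[:,1]-y)<65)]
    print('body',len(s),cv2.minAreaRect(s[:,:2].astype(np.float32)))
    P,C=box(tb)
    s=P[(P[:,2]>21)&(P[:,2]<31)];print('tray',len(s),cv2.minAreaRect(s[:,:2].astype(np.float32)),np.median(s[:,2]))
    c=P[(P[:,2]>60-8)&(P[:,2]<75)];print('cup',len(c),cv2.minEnclosingCircle(c[:,:2].astype(np.float32)))
    for b in ((215,160,252,215),(228,230,272,290)) if n=='scene' else ((355,120,395,180),(280,180,320,235)):
        P,C=box(b);s=P[P[:,2]>50];print('other',np.nanmean(s,0),s[:,2].max())
E
```

```text
scene lid 551.2510375976562 -75.67474365234375 94.73076629638672 124.85819331753588 441
body 796 ((518.6616821289062, -90.80110931396484), (45.1237678527832, 78.4002456665039), 15.671613693237305)
tray 1431 ((573.9161376953125, 188.24127197265625), (214.387451171875, 114.89012145996094), 69.06014251708984) 25.43852399036265
cup 388 ((590.4235229492188, 233.42723083496094), 36.34483337402344)
other [ 490.39939219 -273.49888697   98.46180063] 146.29957446867957
other [643.01544597 -49.14092955  85.93886537] 123.55559167686259
side lid 497.1322937011719 -99.0684585571289 34.594905853271484 125.64954954193881 467
body 678 ((496.44390869140625, -95.90959930419922), (76.64624786376953, 75.86921691894531), 16.24040412902832)
tray 1693 ((572.5590209960938, 186.5113525390625), (211.82318115234375, 114.19879913330078), 68.19606018066406) 25.87614326888525
cup 341 ((590.568359375, 231.8805389404297), 34.957275390625)
other [ 473.48660035 -258.49284632  103.17013668] 146.86425540144268
other [630.00345337 -46.24075945  88.37564879] 123.53426565943542
```

```bash
cat >> h.py <<'E'
def go(x,y,z,yaw):
    o=env.get_obs();R0=R.from_euler('xyz',o['ee_rot'],degrees=True);R1=R.from_euler('xyz',[180,0,yaw],degrees=True)
    print('t',o['time_s'],'pos',o['eef_pos'].round(1),o['ee_rot'].round(2),'F',o['ft_force'].round(1),'w',o['gripper_width'].round(1),'q',o['q'].round(0))
    print('cm',(R0.inv().apply(np.array([x,y,z])-o['eef_pos'])/10).round(2),'rad',(R0.inv()*R1).as_rotvec().round(3))
E
python3 -c "
from h import *
go(497,-98.5,205,16.2)"
```

```text
Traceback (most recent call last):
  File "h.py", line 22, in go
    print('t',o['time_s'],'pos',o['eef_pos'].round(1),o['ee_rot'].round(2),'F',o['ft_force'].round(1),'w',o['gripper_width'].round(1),'q',o['q'].round(0))
                                                                                                          ^^^^^^^^^^^^^^^^^^^^^^^^
AttributeError: 'float' object has no attribute 'round'
```

```bash
sed -i "s/o\['gripper_width'\].round(1)/round(o['gripper_width'],1)/" h.py
python3 -c "
from h import *
go(497,-98.5,205,16.2)"
```

```text
t 0.1 pos [ 274.2 -588.7  204.7] [-179.91    0.     24.97] F [-0.5 -0.2  0.4] w 93.8 q [61. 36.  2. 87. -2. 57. -1.]
cm [ 4.089e+01 -3.503e+01  2.000e-02] rad [-0.002  0.     0.153]
```

>>> drive_tool(
  jaw=[100,100,100,100,100,100,100,100,100,100],
  translation=[
    [2.7,-2.3,0],
    [5.4,-4.7,0],
    [8.2,-7,0],
    [10.9,-9.3,0],
    [13.6,-11.7,0],
    [16.4,-14,0],
    [19.1,-16.3,0],
    [21.8,-18.7,0],
    [24.5,-21,0],
    [27.3,-23.4,0],
  ],
  turn=[
    [0,0,0.01],
    [0,0,0.02],
    [0,0,0.03],
    [0,0,0.04],
    [0,0,0.05],
    [0,0,0.06],
    [0,0,0.07],
    [0,0,0.08],
    [0,0,0.09],
    [0,0,0.1],
  ],
)

```text
time_s: 0.93
eef_pos: [423.2, -260.3, 205.3]
ee_rot: [-180.0, 0.0, 19.2]
ft_force: [-0.2, -0.7, 0.3]
gripper_width: 93.7
grip_force: 0.0
```

```bash
python3 -c "
from h import *
go(497,-98.5,205,16.2)"
```

```text
t 0.9333 pos [ 423.2 -260.3  205.3] [-1.7999e+02  2.0000e-02  1.9180e+01] F [-0.2 -0.7  0.3] w 93.7 q [ 26.  24.   3. 111.  -2.  46. -41.]
cm [ 12.28 -12.86   0.03] rad [-0.     0.     0.052]
```

>>> drive_tool(
  jaw=[100,100,100,100,100,100,100,100],
  translation=[
    [2.5,-2.6,0],
    [5,-5.2,0],
    [7.5,-7.8,0],
    [9.8,-10.2,0],
    [11.4,-12,0],
    [12.3,-12.9,0],
    [12.3,-12.9,0],
    [12.3,-12.9,0],
  ],
  turn=[
    [0,0,0.01],
    [0,0,0.02],
    [0,0,0.03],
    [0,0,0.04],
    [0,0,0.05],
    [0,0,0.05],
    [0,0,0.05],
    [0,0,0.05],
  ],
)

```text
time_s: 1.6
eef_pos: [496.3, -100.3, 205.3]
ee_rot: [180.0, 0.1, 16.4]
ft_force: [0.0, -1.1, 0.1]
gripper_width: 94.2
grip_force: 0.0
```

```bash
python3 - <<'E'
from h import *
c=grab('wrist','w1.png');W=cloud(c)
t=W[(W[...,2]>118)&(W[...,2]<132)&(np.hypot(W[...,0]-497,W[...,1]+98)<55)]
print('lid',len(t),cv2.minEnclosingCircle(t[:,:2].astype(np.float32)))
s=W[(W[...,2]>70)&(W[...,2]<95)&(np.hypot(W[...,0]-497,W[...,1]+98)<65)]
print('shoulder',len(s),s.size and cv2.minAreaRect(s[:,:2].astype(np.float32)))
go(497,-98.5,91,16.2)
E
```

```text
lid 5221 ((498.7506103515625, -98.72686767578125), 33.13425827026367)
shoulder 1543 ((500.1554870605469, -98.56018829345703), (73.6169204711914, 76.20237731933594), 16.176212310791016)
t 1.65 pos [ 495.9 -101.4  205.3] [1.7995e+02 7.0000e-02 1.6280e+01] F [-0.6 -0.7 -0.9] w 94.1 q [  7.  24.   2. 110.  -1.  46. -64.]
cm [ 0.2  -0.26 11.43] rad [0.001 0.001 0.001]
```

View pics/w1.png

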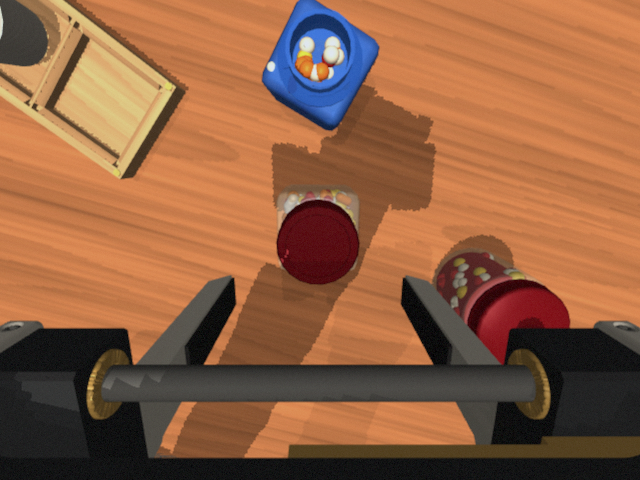

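The wrist view shows the lid centred between the fingers at (318,240), with the jar's sides square to the tool. The blue jar is at (320,60), the empty well at (110,90) and the round jar off to the right at (505,315).

>>> drive_tool(
  jaw=[100,100,100,100,100,100,100,100,100,100],
  translation=[
    [0.1,-0.1,1],
    [0.2,-0.2,3],
    [0.3,-0.2,5],
    [0.3,-0.2,7],
    [0.3,-0.2,9],
    [0.3,-0.2,10.2],
    [0.3,-0.2,11],
    [0.3,-0.2,11.4],
    [0.3,-0.2,11.4],
    [0.3,-0.2,11.4],
  ],
  turn=[
    [0,0,0],
    [0,0,0],
    [0,0,0],
    [0,0,0],
    [0,0,0],
    [0,0,0],
    [0,0,0],
    [0,0,0],
    [0,0,0],
    [0,0,0],
  ],
)

```text
time_s: 2.48
eef_pos: [499.2, -97.4, 91.7]
ee_rot: [180.0, -0.0, 16.3]
ft_force: [0.5, 0.0, -0.7]
gripper_width: 94.2
grip_force: 0.0
```

>>> drive_tool(
  jaw=[70,40,40,40,40,40,40,40,40,40],
  translation=[
    [0,0,0],
    [0,0,0],
    [0,0,0],
    [0,0,0],
    [0,0,0],
    [0,0,0],
    [0,0,0],
    [0,0,0],
    [0,0,0],
    [0,0,0],
  ],
  turn=[
    [0,0,0],
    [0,0,0],
    [0,0,0],
    [0,0,0],
    [0,0,0],
    [0,0,0],
    [0,0,0],
    [0,0,0],
    [0,0,0],
    [0,0,0],
  ],
)

```text
time_s: 3.32
eef_pos: [499.8, -97.6, 91.9]
ee_rot: [179.9, -0.1, 16.3]
ft_force: [0.4, -4.1, 5.2]
gripper_width: 65.8
grip_force: 30.0
```

>>> drive_tool(
  jaw=[40,40,40,40,40,40],
  translation=[
    [0,0,-0.5],
    [0,0,-2],
    [0,0,-4],
    [0,0,-5.5],
    [0,0,-6],
    [0,0,-6],
  ],
  turn=[
    [0,0,0],
    [0,0,0],
    [0,0,0],
    [0,0,0],
    [0,0,0],
    [0,0,0],
  ],
)

```text
time_s: 3.82
eef_pos: [498.7, -95.8, 151.8]
ee_rot: [-179.9, -0.0, 16.4]
ft_force: [0.5, -0.1, -5.0]
gripper_width: 65.6
grip_force: 30.0
```

```bash
python3 - <<'E'
from h import *
go(555.5,142,152,-21.5)
c=grab('side','s2.png');W=cloud(c)
x,y=env.get_obs()['eef_pos'][:2]
s=W[(W[...,2]>50)&(W[...,2]<150)&(np.hypot(W[...,0]-x,W[...,1]-y)<65)]
print('body',len(s),s[:,2].min(),cv2.minAreaRect(s[s[:,2]<140][:,:2].astype(np.float32)))
# tray from wells edges
d=W[255:355,255:360].reshape(-1,3);s=d[(d[:,2]>21)&(d[:,2]<31)];print(cv2.minAreaRect(s[:,:2].astype(np.float32)))
c=grab('wrist');W=cloud(c);d=W.reshape(-1,3);d=d[(np.hypot(d[:,0]-572,d[:,1]-187)<150)]
s=d[(d[:,2]>21)&(d[:,2]<31)];print(len(s),len(s) and cv2.minAreaRect(s[:,:2].astype(np.float32)))
E
```

```text
t 3.8167 pos [498.7 -95.8 151.8] [-1.7994e+02 -1.0000e-02  1.6420e+01] F [ 0.5 -0.1 -5. ] w 65.6 q [  6.  29.   2. 113.  -2.  39. -64.]
cm [ 12.17 -21.2    0.  ] rad [-0.001  0.     0.662]
body 1032 62.77113831881395 ((493.9293212890625, -87.26367950439453), (79.8792495727539, 66.84716796875), 11.9204683303833)
((573.1146850585938, 186.6265869140625), (212.68222045898438, 115.05422973632812), 68.47251892089844)
7224 ((555.1082763671875, 141.4490509033203), (111.6435775756836, 111.65087890625), 69.09014892578125)
```

>>> drive_tool(
  jaw=[40,40,40,40,40,40,40,40,40,40],
  translation=[
    [0.6,-1.1,0],
    [1.9,-3.3,0],
    [3.6,-6.2,0],
    [5.4,-9.4,0],
    [7.2,-12.5,0],
    [8.9,-15.5,0],
    [10.4,-18.1,0],
    [11.5,-20,0],
    [12.1,-21.1,0],
    [12.1,-21.1,0],
  ],
  turn=[
    [0,0,0.04],
    [0,0,0.11],
    [0,0,0.19],
    [0,0,0.27],
    [0,0,0.35],
    [0,0,0.43],
    [0,0,0.51],
    [0,0,0.58],
    [0,0,0.63],
    [0,0,0.655],
  ],
)

```text
time_s: 4.75
eef_pos: [554.5, 144.7, 149.5]
ee_rot: [-180.0, 0.2, -20.9]
ft_force: [-0.1, 1.1, -4.7]
gripper_width: 65.8
grip_force: 30.0
```

>>> drive_tool(
  jaw=[40,40,40,40],
  translation=[
    [0,0,0],
    [0,0,0],
    [0,0,0],
    [0,0,0],
  ],
  turn=[
    [0,0,0],
    [0,0,0],
    [0,0,0],
    [0,0,0],
  ],
)

```text
time_s: 5.08
eef_pos: [555.5, 138.0, 151.3]
ee_rot: [180.0, 0.0, -21.3]
ft_force: [0.4, -1.6, -3.7]
gripper_width: 65.8
grip_force: 30.0
```

```bash
python3 - <<'E'
from h import *
go(555.2,141.6,100,-21.1)
c=grab('side');W=cloud(c)
x,y=env.get_obs()['eef_pos'][:2]
s=W[(W[...,2]>40)&(W[...,2]<175)&(np.hypot(W[...,0]-x,W[...,1]-y)<62)]
cv2.imwrite('pics/s3.png',cv2.resize(c['img'][170:370,220:420,::-1],(600,600),interpolation=cv2.INTER_CUBIC))
c=grab('wrist','w3.png');W=cloud(c)
E
```

```text
t 5.0833 pos [555.5 138.  151.3] [ 1.7995e+02  2.0000e-02 -2.1260e+01] F [ 0.4 -1.6 -3.7] w 65.8 q [ -26.   34.   14.  103.  -11.   44. -117.]
cm [-0.15 -0.33  5.13] rad [ 0.001  0.    -0.003]
```

View pics/s3.png

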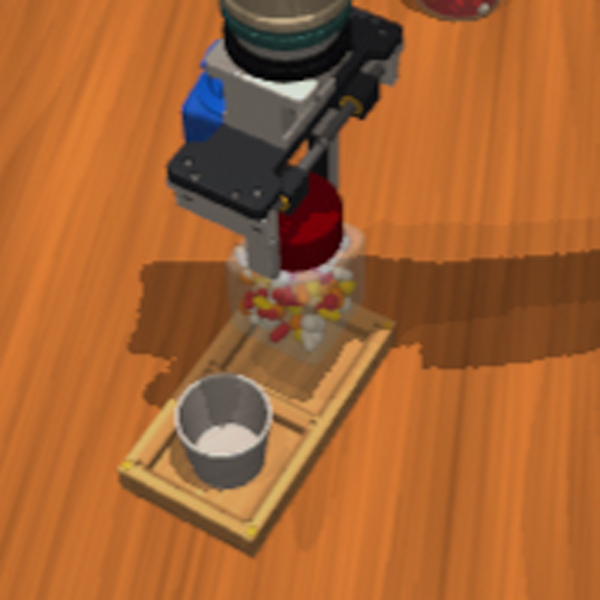

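View pics/w3.png

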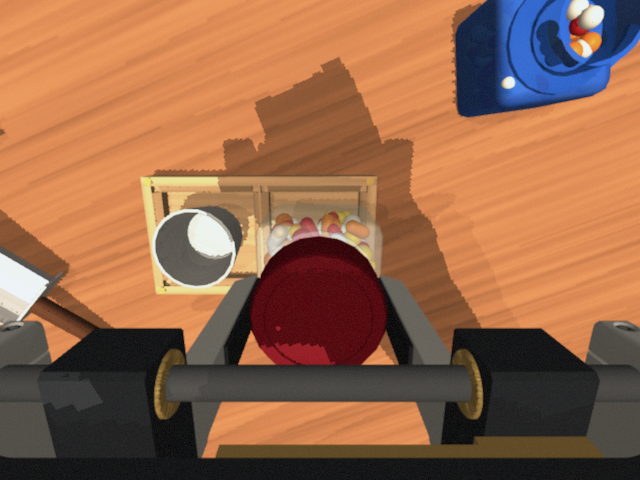

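Both pictures show the jar squarely aligned above the empty well: in the wrist view the lid is at (318,305) and the well's width is centred at (318,185). The arm is still settling a few mm.

>>> drive_tool(
  jaw=[40,40,40,40,40,40],
  translation=[
    [0,0,0],
    [0,0,0],
    [0,0,0],
    [0,0,0],
    [0,0,0],
    [0,0,0],
  ],
  turn=[
    [0,0,0],
    [0,0,0],
    [0,0,0],
    [0,0,0],
    [0,0,0],
    [0,0,0],
  ],
)

```text
time_s: 5.68
eef_pos: [555.6, 139.8, 151.5]
ee_rot: [-180.0, 0.0, -21.1]
ft_force: [0.4, 0.2, -5.7]
gripper_width: 65.7
grip_force: 30.0
```

```bash
python3 - <<'E'
from h import *
go(555.2,141.6,100,-21.1)
c=grab('wrist');W=cloud(c);d=W.reshape(-1,3)
t=d[(d[:,2]>150)&(d[:,2]<195)&(np.hypot(d[:,0]-555,d[:,1]-141)<60)]
I=c['img'].reshape(-1,3).astype(int);m=(d[:,2]>165)&(d[:,2]<195)&(I[:,0]>60)&(I[:,1]<40)&(I[:,2]<40)
t=d[m];print('lid',len(t),np.median(t[:,2]),cv2.minEnclosingCircle(t[:,:2].astype(np.float32)))
s=d[(d[:,2]>125)&(d[:,2]<150)&(np.hypot(d[:,0]-555,d[:,1]-141)<62)&(I.max(1)>60)];print(len(s),cv2.minAreaRect(s[:,:2].astype(np.float32)))
E
```

```text
t 5.6833 pos [555.6 139.8 151.5] [-180.      0.    -21.15] F [ 0.4  0.2 -5.7] w 65.7 q [ -26.   34.   14.  103.  -11.   44. -117.]
cm [-0.11 -0.15  5.15] rad [-0.     0.    -0.001]
lid 12004 184.76398121980603 ((554.1982421875, 139.95628356933594), 32.85647201538086)
3914 ((573.76123046875, 131.92611694335938), (76.32757568359375, 34.68081283569336), 69.39830017089844)
```

>>> drive_tool(
  jaw=[40,40,40,40,40,40,40,40,40,40],
  translation=[
    [0,-0.2,0.5],
    [0,-0.2,1.2],
    [0,-0.2,2],
    [0,-0.2,2.7],
    [0,-0.2,3.3],
    [0,-0.2,3.9],
    [0,-0.2,4.4],
    [0,-0.2,4.8],
    [0,-0.2,5.0],
    [0,-0.2,5.0],
  ],
  turn=[
    [0,0,0],
    [0,0,0],
    [0,0,0],
    [0,0,0],
    [0,0,0],
    [0,0,0],
    [0,0,0],
    [0,0,0],
    [0,0,0],
    [0,0,0],
  ],
)

```text
time_s: 6.57
eef_pos: [556.2, 141.6, 101.0]
ee_rot: [180.0, 0.0, -21.2]
ft_force: [0.8, -0.3, -4.5]
gripper_width: 65.8
grip_force: 30.0
```

>>> drive_tool(
  jaw=[40,40,40,40],
  translation=[
    [0,0,0.1],
    [0,0,0.2],
    [0,0,0.3],
    [0,0,0.3],
  ],
  turn=[
    [0,0,0],
    [0,0,0],
    [0,0,0],
    [0,0,0],
  ],
)

```text
time_s: 6.9
eef_pos: [556.7, 141.4, 99.8]
ee_rot: [-180.0, -0.0, -21.2]
ft_force: [-3.0, -1.0, 4.2]
gripper_width: 65.7
grip_force: 30.0
```

>>> drive_tool(
  jaw=[40,40,40,40,40,40,40,40,40,40],
  translation=[
    [0,0,-0.05],
    [0,0,-0.1],
    [0,0,-0.1],
    [0,0,-0.1],
    [0,0,-0.12],
    [0,0,-0.14],
    [0,0,-0.16],
    [0,0,-0.18],
    [0,0,-0.2],
    [0,0,-0.2],
  ],
  turn=[
    [0,0,0],
    [0,0,0],
    [0,0,-0.07],
    [0,0,-0.14],
    [0,0,-0.21],
    [0,0,-0.28],
    [0,0,-0.35],
    [0,0,-0.42],
    [0,0,-0.5],
    [0,0,-0.5],
  ],
)

```text
time_s: 7.73
eef_pos: [556.8, 141.9, 100.8]
ee_rot: [-180.0, -0.1, 7.6]
ft_force: [-0.8, 0.2, 0.1]
gripper_width: 65.7
grip_force: 30.0
```

```bash
python3 - <<'E'
from h import *
go(556.2,141.6,100,-21.1);print(env.get_obs()['moment'])
c=grab('wrist','w4.png')
E
```

```text
t 7.7333 pos [556.8 141.9 100.8] [-1.7996e+02 -5.0000e-02  7.6000e+00] F [-0.8  0.2  0.1] w 65.7 q [-20.  38.   4. 105.  -4.  37. -95.]
cm [-0.06  0.02  0.08] rad [-0.001 -0.001  0.501]
[0.19180537 0.17441315 0.0268297 ]
```

View pics/w4.png

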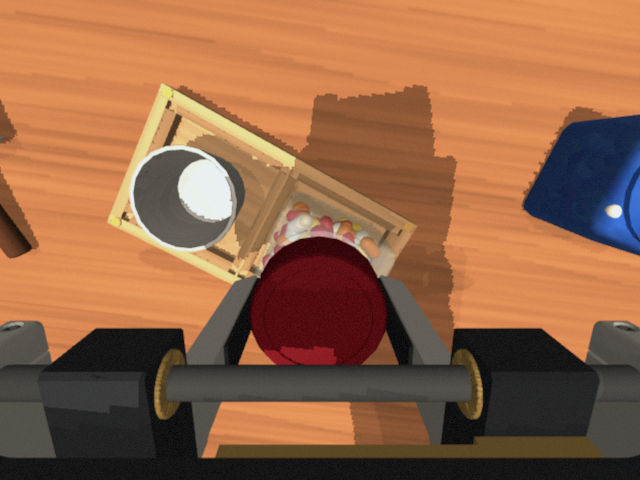

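The wrist view shows the jar seated in the well at (335,240), with the tool turned about 29° relative to the tray. I'll continue the turn.

>>> drive_tool(
  jaw=[40,40,40,40,40,40,40,40,40,40],
  translation=[
    [0,0,-0.02],
    [0,0,-0.05],
    [0,0,-0.07],
    [0,0,-0.09],
    [0,0,-0.11],
    [0,0,-0.13],
    [0,0,-0.15],
    [0,0,-0.17],
    [0,0,-0.18],
    [0,0,-0.18],
  ],
  turn=[
    [0,0,-0.09],
    [0,0,-0.18],
    [0,0,-0.27],
    [0,0,-0.36],
    [0,0,-0.45],
    [0,0,-0.54],
    [0,0,-0.63],
    [0,0,-0.72],
    [0,0,-0.81],
    [0,0,-0.85],
  ],
)

```text
time_s: 8.62
eef_pos: [557.0, 141.6, 102.4]
ee_rot: [180.0, -0.0, 56.3]
ft_force: [0.4, 0.2, -0.2]
gripper_width: 65.7
grip_force: 30.0
```

```bash
python3 - <<'E'
from h import *
go(556.2,141.6,103,56);print(env.get_obs()['moment'])
c=grab('wrist');W=cloud(c);d=W.reshape(-1,3);I=c['img'].reshape(-1,3).astype(int)
m=(d[:,2]>115)&(d[:,2]<150)&(I[:,0]>60)&(I[:,1]<40)&(I[:,2]<40)&(np.hypot(d[:,0]-556,d[:,1]-141)<50);t=d[m];print('lid',len(t),np.median(t[:,2]),cv2.minEnclosingCircle(t[:,:2].astype(np.float32)))
E
```

```text
t 8.6167 pos [557.  141.6 102.4] [ 1.7996e+02 -4.0000e-02  5.6280e+01] F [ 0.4  0.2 -0.2] w 65.7 q [-11.  38. -10. 105.   9.  38. -60.]
cm [-0.04 -0.06 -0.06] rad [ 0.001 -0.001  0.005]
[-0.01625651 -0.0535991  -0.01575807]
lid 12084 135.6740956437181 ((555.2384643554688, 141.29701232910156), 32.82827377319336)
```

>>> drive_tool(
  jaw=[40,40,40,40,40,40],
  translation=[
    [0,0,-0.1],
    [0,0,-0.2],
    [0,0,-0.3],
    [0,0,-0.35],
    [0,0,-0.35],
    [0,0,-0.35],
  ],
  turn=[
    [0,0,0],
    [0,0,0],
    [0,0,0],
    [0,0,0],
    [0,0,0],
    [0,0,0],
  ],
)

```text
time_s: 9.17
eef_pos: [556.5, 141.7, 105.9]
ee_rot: [180.0, -0.0, 56.2]
ft_force: [-0.1, 0.6, -0.5]
gripper_width: 66.2
grip_force: 30.0
```

```bash
python3 - <<'E'
from h import *
go(556.2,141.6,103,56)
f=[]
for n in 'ab':
    c=grab('side'); f.append(env.get_obs()['ft_force'][2])
print(f)
cv2.imwrite('pics/s5.png',cv2.resize(c['img'][200:340,250:390,::-1],(600,600),interpolation=cv2.INTER_CUBIC))
E
```

```text
t 9.1667 pos [556.5 141.7 105.9] [ 1.7999e+02 -1.0000e-02  5.6170e+01] F [-0.1  0.6 -0.5] w 66.2 q [-11.  37. -10. 105.   9.  39. -60.]
cm [-0.02 -0.02  0.29] rad [ 0.    -0.     0.003]
[np.float64(0.09496589231184249), np.float64(-1.1822568060621528)]
```

View pics/s5.png

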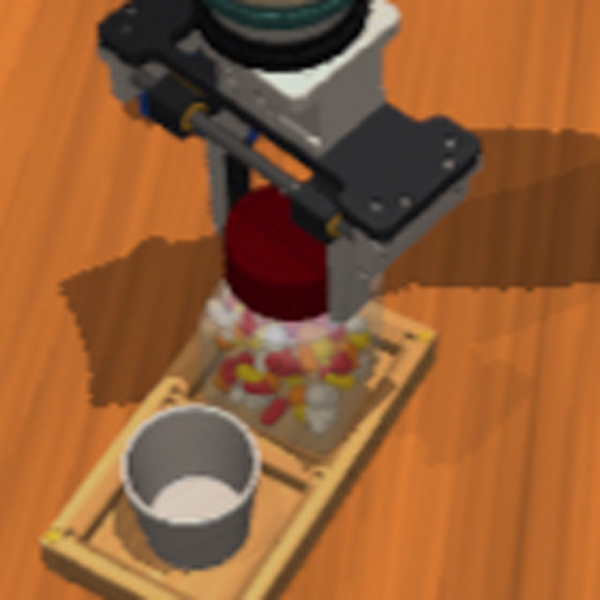

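The force is only about −0.5 N, so the threads have let go, and the picture shows the jar still down in its well. I'll lift the lid straight up.

>>> drive_tool(
  jaw=[40,40,40,40,40,40,40,40,40,40],
  translation=[
    [0,0,-0.2],
    [0,0,-0.5],
    [0,0,-0.9],
    [0,0,-1.3],
    [0,0,-1.7],
    [0,0,-2.1],
    [0,0,-2.5],
    [0,0,-2.9],
    [0,0,-3.2],
    [0,0,-3.4],
  ],
  turn=[
    [0,0,0],
    [0,0,0],
    [0,0,0],
    [0,0,0],
    [0,0,0],
    [0,0,0],
    [0,0,0],
    [0,0,0],
    [0,0,0],
    [0,0,0],
  ],
)

```text
time_s: 10.1
eef_pos: [556.6, 141.7, 140.3]
ee_rot: [180.0, -0.0, 56.2]
ft_force: [-1.1, 0.5, -0.4]
gripper_width: 65.6
grip_force: 30.0
```

>>> drive_tool(
  jaw=[40,40,40,40,40,40,40,40],
  translation=[
    [0,0,0],
    [0,0,0],
    [0,0,0],
    [0,0,0],
    [0,0,0],
    [0,0,0],
    [0,0,0],
    [0,0,0],
  ],
  turn=[
    [0,0,0],
    [0,0,0],
    [0,0,0],
    [0,0,0],
    [0,0,0],
    [0,0,0],
    [0,0,0],
    [0,0,0],
  ],
)

```text
time_s: 10.77
eef_pos: [556.4, 141.6, 139.7]
ee_rot: [-180.0, 0.0, 56.2]
ft_force: [-0.3, -0.2, -0.6]
gripper_width: 65.8
grip_force: 30.0
```

```bash
python3 - <<'E'
from h import *
go(556.2,141.6,139,56)
c=grab('side');W=cloud(c)
cv2.imwrite('pics/s6.png',cv2.resize(c['img'][190:340,250:390,::-1],(560,600),interpolation=cv2.INTER_CUBIC))
E
```

```text
t 10.7667 pos [556.4 141.6 139.7] [-180.      0.     56.19] F [-0.3 -0.2 -0.6] w 65.8 q [-10.  35. -10. 103.   9.  43. -59.]
cm [-0.01 -0.02  0.07] rad [-0.     0.     0.003]
```

View pics/s6.png

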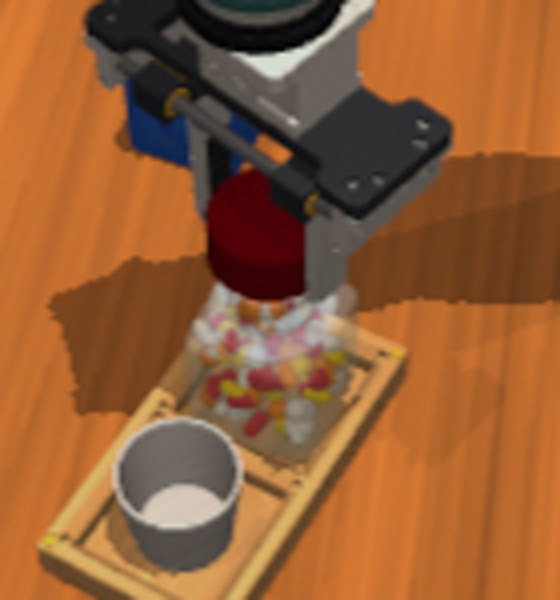

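The lid is held level about 16 mm above the open mouth, and the jar is still seated in the well.

```bash
python3 -c "
from workcell import env
print(env.finish_job())"
```

```text
the job is handed in; nothing more can be done
None
```

I handed the job in at about 11 s: the jar stands down in the empty well and the unscrewed lid is held level about 16 mm above the open mouth; the hand-in call returned no verdict.

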